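# Cock the spring hammer and trip it to seat a dowel

### The job

Cock the spring hammer on the bench: press its ribbed thumb plate down until the catch holds the arm on its own, going by feel, because the catch height has been reset and pressing the hammer harder than about 25 N will bend it. Take your hand off it, then press the trip pedal so that one full, clean blow drives the dowel home in the wooden block. Leave the other things on the bench where they are.

Things in the scene. Friction and masses are not known exactly. Their poses are not given: they have to be found in the camera images.
- hammer_base: Spring hammer, screwed to the bench: plywood plate 242 x 98 x 12 mm. Origin on the bench; x runs along the plate from the trip end (plate from x = -104 mm) to the dowel end (x = 138), z up; all positions given are in this frame. A wooden block 72 x 91 x 62 mm stands on it at x = 100 (top z = 74) with a 16 mm dowel standing up at x = 115 under the round steel head.
- hinge_mid (a point): Middle of the arm's hinge axis (along y, between two steel cheeks 120 mm high) at x = 50, z = 105 mm. The arm's tail runs from it towards low x, 100 mm long, and ends in a cross bar that the catch takes hold of; the head lies on the dowel at the other end. The tail slopes up towards low x by 0.42 rad at rest and is about level (0.05 up to 0.17 down) when cocked.
- strike_arm (a joint): Arm angle (rad): 0 resting on the standing dowel, grows as the thumb plate goes down, about -0.15 on the driven dowel. The catch holds the bar at an angle from 0.37 to 0.59 (set anew each time: 14 mm of height at the thumb plate). Spring and weight push back: let go uncaught, the arm strikes a weak blow that spoils the job.
- thumb_plate (a point): Middle of the top of the ribbed thumb plate (44 x 44 x 4 mm) on the tail, 65 mm from the hinge; swings with the arm, at rest at x = -6, z = 140 mm, cocked about x = -15, z = 103 to 117. Pressing it down along this path with shut fingertips: 5 N at first, 8 N cocked, up to 12 N at the catch (more if dragged across the plate); 1 to 2 mm past the catch, rubber buffers add 9 N/mm.
- catch_mark (a point): Point fixed to the base at the hook of the catch as it would be at the middle setting: x = -46, z = 102 mm. The steel trip unit (catch, pedal, two buffers) rides on two studs, set up to 11 mm higher or lower than the middle. The hook's ramp leans from here out to x = -66, z = 128 mm: keep the fingers clear of it when pressing the thumb plate.
- trip_mark (a point): Point fixed to the base at the middle of the ribs on top of the trip pedal at the middle setting: x = -108, z = 78 mm; the true pedal is up to 11 mm higher or lower. Steel plate x = -68 to -124 mm, 36 wide, 5 thick, 50 mm clear below. Pressed down here it needs about 2 to 5 N, lets the arm go after 3 to 8 mm, has its stop at about 16 mm and springs back up.
- dowel (a joint): How far the dowel has been driven in (m): 0 standing out 12 mm from the block, 0.010 home (only its domed end of 2 mm stands out). The blow from the catch drives it home; it takes about 7 N to move.
- tape_measure: yellow and black tape measure, 71 x 86 x 64 mm, bystander; origin under its middle
- wax_tin: round red tin, 84 mm wide, 32 mm high, bystander; origin under its middle
- gouge: carving chisel with a turned wooden handle, 165 mm long, bystander; origin under its middle

How it is judged:
By the outcome, as a careful person would: the job done as asked, in the order asked, and still so for the second after the job is handed in, with the robot touching nothing.
It also fails if it takes over 51 s, if anything falls off the work surface, if the arm or the gripper's body presses on something with over 40 N, if the wrist force passes 120 N, or if a joint passes its speed limit or range.

### The arm

A 6-joint arm with a two-finger parallel gripper is mounted at the origin on a cart in front of the work surface, level with it; the furniture and walls round the work are solid. World frame = base frame: x ahead of the robot, y to its left, z up, the work surface at z = 0. Lengths are in mm, angles in rad, forces in N, time in s.
With the tool pointing down it reaches from about 400 to 925 mm from the base axis. Payload 12.5 kg.
Tool frame: the origin (TCP) lies at the very end of the fingers, on their centre line; the grasp point (between the pads) lies 19 mm behind it; z points along the fingers, y is the line along which they close (so a half turn about z gives the same grasp; the last joint's range is limited). The gripper opens to 95 mm and grips with 3 to 60 N. Pads are 20 mm wide; open, the fingers measure 119 mm over their backs; the gripper's body (75 mm by 180 mm) begins 59 mm behind the grasp point.
Start: joints at [-1.29, 0.491, 1.559, -0, 1.092, -0.106], TCP at [235.791, -578.835, 214.661] pointing down, gripper open.
Joint ranges: [-3.1, 3.1], [-0.84, 2.19], [0.05, 2.79], [-1.13, 4.28], [0.06, 2.93], [-2.69, 2.69]. Speed limits (rad/s): [2.22, 2.22, 2.79, 3.14, 3.14, 3.14].

### API

Orientations are given as [roll, pitch, yaw] about the fixed x, y, z axes, in that order (R = Rz(yaw) Ry(pitch) Rx(roll)).
In Python, from cell import env, camrig, sensors, job_done gives the robot as it stands (env), with the cameras (camrig), the job as plain functions and the readings (sensors).
- The arm moves only by the shell command python3 steer.py, which reads ROWS from standard input. ROWS is a JSON list of rows, 1 to 5 of them, each written [[dx, dy, dz], turn, opening]: dx, dy, dz in shares of 300 mm (1.0 is 300 mm), then a turn about the tool's z in parts of the range, where 1.0 means pi rad, then the opening from 0.0 (shut) to 1.0 (fully open); each row is the pose to reach, as a shift and turn from the pose commanded when the command began, along the tool's axes at that moment; what a row does not reach only later rows make up. A row lasts 1/12 s, in which the tool goes at most 41.7 mm and 0.125 rad, less where a joint would pass 70% of its speed; a pose out of reach is approached as far as the arm can. The fingers move at their own pace and stop on an object; the grip force is fixed at half the most. Time passes only in rows, so rows that do not move let the fingers close. It prints the time, the measured TCP pose, the force, the opening and the grip force at its end. A shift or turn number past 1, either way, is cut back to 1. Input that does not fit is refused with a message, and nothing moves.
- sensors.state(): the state, without advancing time (a new reading comes with each control period).
- camrig.read_camera(name): name is "scene" or "top" or "wrist"; returns (picture, depth): 400x640x3 uint8, red, green, blue; 400x640 float32, mm along the optical axis (not along the pixel's ray), 0 where there is no reading.
- camrig.camera_info(name): a dict with "vertical_fov" (degrees; the focal length in pixels is half the picture's height over the tangent of half this angle, whatever the lens; pixels are square), "cx", "cy" (the principal point, pixels), "origin" and "attitude" of the camera in the world. Camera axes: x right, y down, z forward; pixel columns grow to the right and rows downward; lengths in mm; the calibration is good to about 2 mm. A picture is of the moment at which its call begins: read the wrist's pose just before it. camera_info takes no time and is no camera call; for the wrist camera it gives the pose at the moment of the call.
- job_done(): hands the job in; it is judged then, once.
The state is a dict: "t": time; "joints": joint angles; "qvel": joint speeds; "tau": joint torques, N m; "eef_pos": TCP position; "tcp_rot": TCP orientation; "ft_force": force on the tool from outside, world axes, zero at the start; "moment": the same for the moment, N m; "opening": opening from 0.0 (shut) to 1.0 (fully open); "grip_force": force on a finger pad.
Only numpy, scipy, OpenCV 4.12 (cv2) and the standard library are available. Lean on these libraries where they do the work, as an engineer would, in place of code of your own. Each camera call takes 0.05 s, during which the arm holds its last target. There are 200 camera calls.

## Working session

There is one attempt and no reset: what is moved stays moved. The work goes in short steps, Python scripts to look and compute and a shell command to move; the robot and the scene stay as the last step left them, time stands still between calls to the robot, and variables do not carry over. Pictures are saved under pics/ and viewed, at most 10 in all, crops included, and the job is handed in when it is done.

```bash
ls; mkdir -p pics
python3 - <<'E'
from cell import env, camrig, sensors, job_done
import cv2,numpy as np
s=sensors.state();print(s['t'],s['eef_pos'],s['tcp_rot'],s['ft_force'],s['opening'])
ims=[]
for n in("scene","top"):
    p,d=camrig.read_camera(n);np.savez('pics/%s0.npz'%n,p=p,d=d)
    cv2.imwrite('pics/%s0.png'%n,p[:,:,::-1]);print(n,camrig.camera_info(n))
E
```

```text
cell.py
pics
steer.py
0.0 [ 235.69318823 -578.56216402  214.04047587] [-3.14042340e+00 -1.04677823e-04  3.86761076e-01] [-0.354961   -0.32566033  0.32092912] 0.9996322393671825
scene {'vertical_fov': 47.498625009265936, 'cx': 313.7258994934653, 'cy': 199.58274929641274, 'origin': array([-143.06634364,  790.30103422, 1039.03810995]), 'attitude': array([-2.32461912,  0.00952875, -2.44186289])}
top {'vertical_fov': 46.34303387861776, 'cx': 328.95530362662765, 'cy': 195.68140845163785, 'origin': array([ 388.01437189,   18.32840531, 1379.68823602]), 'attitude': array([-3.02405739,  0.0186045 , -1.54889911])}
```

View pics/top0.png

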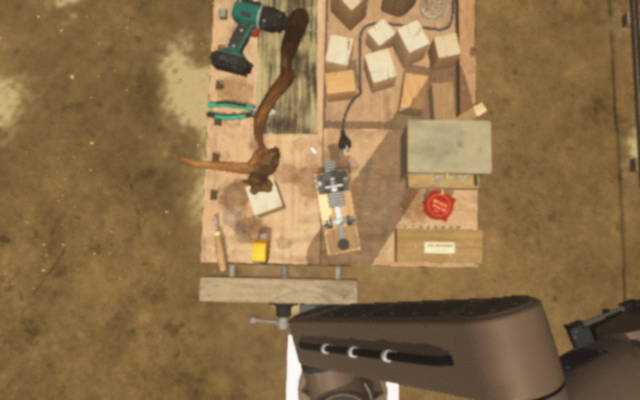

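View pics/scene0.png

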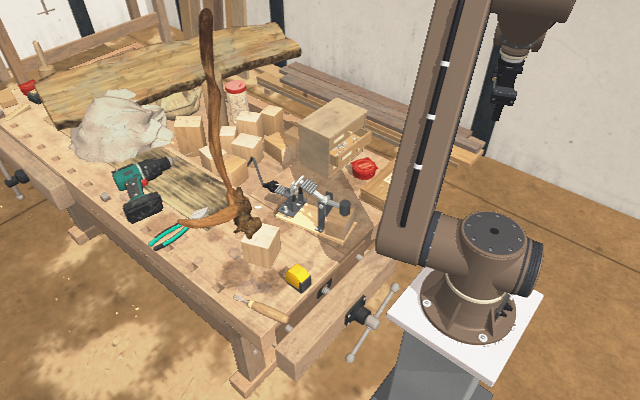

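The top picture shows the hammer at about (337,205): its head end is near (343,243), towards the robot, and its trip end is near (331,165). The tape is at (260,250), the gouge at (220,245) and the tin at (438,205). The scene picture shows the same layout, with nothing tall close to the hammer except the driftwood at about (230,150).

```bash
cat > h.py <<'E'
import numpy as np,cv2
from scipy.spatial.transform import Rotation as R
from cell import env, camrig, sensors, job_done
def cloud(d,ci):
    f=200/np.tan(np.radians(ci['vertical_fov'])/2)
    v,u=np.mgrid[:400,:640]
    c=np.stack([(u-ci['cx'])/f*d,(v-ci['cy'])/f*d,d],-1)
    return c@R.from_euler('xyz',ci['attitude']).as_matrix().T+ci['origin']
def proj(P,ci):
    f=200/np.tan(np.radians(ci['vertical_fov'])/2)
    c=(np.asarray(P)-ci['origin'])@R.from_euler('xyz',ci['attitude']).as_matrix()
    return c[...,:2]/c[...,2:]*f+[ci['cx'],ci['cy']]
E
python3 - <<'E'
from h import *
a=np.load('pics/top0.npz');b=np.load('pics/scene0.npz')
T=cloud(a['d'],camrig.camera_info('top'));S=cloud(b['d'],camrig.camera_info('scene'))
for v in range(155,262,5): print(v,[tuple(T[v,u].round().astype(int)) for u in range(318,362,6)])
A=cv2.resize(a['p'][150:262,295:385],None,fx=5,fy=5,interpolation=2)
B=cv2.resize(b['p'][150:262,250:378],None,fx=5,fy=5,interpolation=2)[:,:]
B=B[:,:350] if 0 else B
cv2.imwrite('pics/crop_a.png',A[:,:,::-1]);cv2.imwrite('pics/crop_b.png',B[:,:,::-1])
E
```

```text
155 [(np.int64(673), np.int64(83), np.int64(-2)), (np.int64(673), np.int64(65), np.int64(2)), (np.int64(673), np.int64(47), np.int64(1)), (np.int64(673), np.int64(29), np.int64(3)), (np.int64(673), np.int64(11), np.int64(6)), (np.int64(675), np.int64(-7), np.int64(-4)), (np.int64(675), np.int64(-25), np.int64(1)), (np.int64(675), np.int64(-43), np.int64(1))]
160 [(np.int64(658), np.int64(83), np.int64(-2)), (np.int64(657), np.int64(65), np.int64(4)), (np.int64(642), np.int64(45), np.int64(82)), (np.int64(658), np.int64(29), np.int64(4)), (np.int64(659), np.int64(11), np.int64(1)), (np.int64(659), np.int64(-7), np.int64(2)), (np.int64(660), np.int64(-25), np.int64(-4)), (np.int64(660), np.int64(-43), np.int64(-3))]
165 [(np.int64(641), np.int64(82), np.int64(9)), (np.int64(627), np.int64(62), np.int64(84)), (np.int64(628), np.int64(45), np.int64(82)), (np.int64(644), np.int64(28), np.int64(-2)), (np.int64(644), np.int64(11), np.int64(0)), (np.int64(643), np.int64(-7), np.int64(5)), (np.int64(644), np.int64(-25), np.int64(4)), (np.int64(645), np.int64(-43), np.int64(-2))]
170 [(np.int6
[... 6238 characters left out ...]
.int64(76), np.int64(0)), (np.int64(375), np.int64(58), np.int64(0)), (np.int64(375), np.int64(41), np.int64(-2)), (np.int64(376), np.int64(23), np.int64(5)), (np.int64(376), np.int64(6), np.int64(1)), (np.int64(377), np.int64(-12), np.int64(0)), (np.int64(377), np.int64(-30), np.int64(1)), (np.int64(377), np.int64(-47), np.int64(4))]
260 [(np.int64(360), np.int64(76), np.int64(-2)), (np.int64(360), np.int64(58), np.int64(-3)), (np.int64(361), np.int64(40), np.int64(-1)), (np.int64(361), np.int64(23), np.int64(0)), (np.int64(362), np.int64(5), np.int64(-2)), (np.int64(362), np.int64(-12), np.int64(-7)), (np.int64(363), np.int64(-30), np.int64(5)), (np.int64(363), np.int64(-47), np.int64(0))]
```

View pics/crop_a.png

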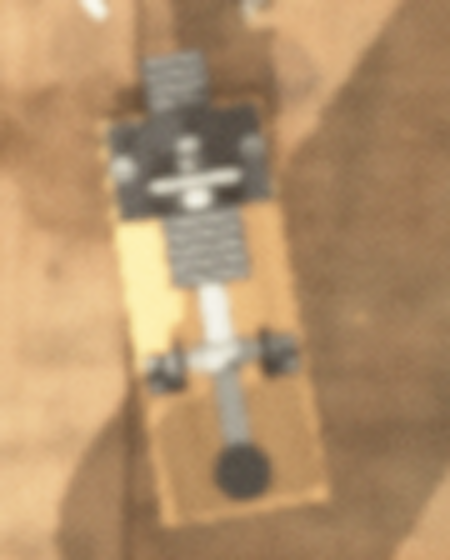

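View pics/crop_b.png

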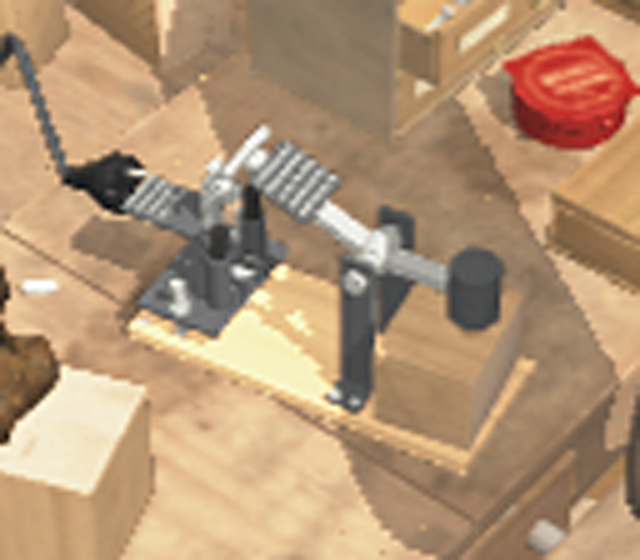

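```bash
cat > fit.py <<'E'
from h import *
from scipy.optimize import least_squares
ct,cs=camrig.camera_info('top'),camrig.camera_info('scene')
t=np.array([295,150]);s=np.array([250,150])
TOP=[((136,-45.5,74),(165,523)),((136,45.5,74),(328,497)),((-104,-49,12),(106,122)),((-104,49,12),(262,98)),((115,0,125),(243,470)),((50,0,107),(218,360)),((-6,0,140),(207,248))]
SC=[((138,49,12),(534,365)),((138,-49,12),(467,470)),((-104,-49,12),(130,325)),((-6,0,140),(296,180)),((115,0,125),(475,258))]
def W(p,b): return R.from_euler('z',p[2]).apply(b)+[p[0],p[1],0]
def res(p):
    r=[proj(W(p,b),ct)-(np.array(u)/5+t-.4) for b,u in TOP]+[proj(W(p,b),cs)-(np.array(u)/5+s-.4) for b,u in SC]
    return np.array(r).ravel()
o=least_squares(res,[520,20,-3.0],loss='soft_l1');p=o.x
print(p,np.round(res(p).reshape(-1,2),1).tolist())
np.save('base.npy',p)
for n,b in dict(thumb=(-6,0,140),catch=(-46,0,102),trip=(-108,0,78),hinge=(50,0,105)).items(): print(n,W(p,b))
for n in('top','scene'):
    C=cloud(np.load(f'pics/{n}0.npz')['d'],camrig.camera_info(n)).reshape(-1,3)
    B=R.from_euler('z',-p[2]).apply(C-[p[0],p[1],0])
    def st(name,x0,x1,y,z0,z1):
        m=(B[:,0]>x0)&(B[:,0]<x1)&(abs(B[:,1])<y)&(B[:,2]>z0)&(B[:,2]<z1);q=B[m];print(n,name,len(q),q.mean(0).round(1),np.median(q,0).round(1),q[:,2].std().round(1))
    st('pedal',-122,-80,15,60,105);st('thumb',-26,14,20,115,170);st('block',66,134,43,60,90);st('platetop',-20,40,45,0,25);st('trip plate',-100,-50,45,25,50);st('bench',-100,100,150,-20,8)
E
python3 fit.py
```

```text
[520.97822243  25.03637112  -2.96900865] [[-0.1, -0.4], [-0.3, -0.1], [-1.1, -0.7], [0.3, -0.9], [-0.5, -0.1], [0.8, -1.6], [-0.2, -0.8], [1.6, 0.3], [0.6, -0.1], [0.5, 0.5], [1.0, 0.6], [1.1, 2.5]]
thumb [526.88908829  26.06674234 140.        ]
catch [566.29486065  32.93588379 102.        ]
trip [627.37380782  43.58305305  78.        ]
hinge [471.72100698  16.44994431 105.        ]
top pedal 154 [-100.6   -0.2   81.6] [-1.006e+02 -1.000e-01  8.150e+01] 2.7
top thumb 233 [ -5.7   0.  140.8] [-5.700e+00  1.000e-01  1.409e+02] 5.8
top block 521 [99.3 -0.6 72.3] [98.1 -7.9 72.3] 2.8
top platetop 405 [12.3  0.  12.4] [13.7  7.5 12.3] 3.0
top trip plate 266 [-75.    0.3  34.7] [-74.1  10.3  34.5] 3.0
top bench 4569 [ 0.7  0.8 -0. ] [ 1.4 48.1 -0.1] 3.0
scene pedal 79 [-101.8   -1.2   83.7] [-101.1   -1.4   84. ] 1.9
scene thumb 148 [ -5.7  -1.  140.6] [ -5.3  -1.4 141.3] 6.6
scene block 346 [102.4 -14.8  73.9] [104.5 -17.1  74.9] 4.3
scene platetop 264 [ 3.7 -9.9 15. ] [  1.4 -14.3  15. ] 2.5
scene trip plate 170 [-76.3 -11.6  38.2] [-77.  -15.   37.6] 4.0
scene bench 1774 [ 12.9 -46.9   2.4] [ 15.4 -77.9   2.4] 2.2
```

```bash
cat >> h.py <<'E'
def W(b):
    p=np.load('base.npy');return R.from_euler('z',p[2]).apply(b)+[p[0],p[1],0]
def tob(w):
    p=np.load('base.npy');return R.from_euler('z',-p[2]).apply(np.array(w)-[p[0],p[1],0])
def go(b):
    s=sensors.state();M=R.from_euler('xyz',s['tcp_rot'])
    print('t',round(s['t'],2),'tcp base',tob(s['eef_pos']).round(1),'rot',s['tcp_rot'].round(3),'F',s['ft_force'].round(1),'shift tool',M.inv().apply(W(b)-s['eef_pos']).round(1))
E
python3 - <<'E'
from h import *
go((-6,0,190))
P=np.concatenate([cloud(np.load(f'pics/{n}0.npz')['d'],camrig.camera_info(n)).reshape(-1,3) for n in('top','scene')])
a=np.array([236,-579]);u=np.array([291,605])/671
r=P[:,:2]-a;l=r@u;w=abs(r@[-u[1],u[0]])
for k in range(150,800,50):
    m=(l>k)&(l<k+50)&(w<110)&(P[:,2]<400);print(k,P[m,2].max().round() if m.any() else None,end='; ')
D=P[(P[:,2]>150)&(P[:,2]<500)&(np.hypot(P[:,0]-560,P[:,1]-30)<260)]
print('\ntall near',len(D));H,_,_=np.histogram2d(D[:,0],D[:,1],[np.arange(300,860,50),np.arange(-250,300,50)]);print(H.astype(int))
E
```

```text
t 0.1 tcp base [384.6 545.7 214.1] rot [-3.141 -0.     0.387] F [-0.4  0.8 -0.3] shift tool [ 497.7 -450.1   24.6]
150 -699.0; 200 57.0; 250 61.0; 300 61.0; 350 59.0; 400 62.0; 450 59.0; 500 11.0; 550 132.0; 600 136.0; 650 156.0; 700 156.0; 750 87.0; 
tall near 5634
[[  0   0   0   0   0   0   0   0   0   0]
 [  0   0   0   0   0   0   0   0   0   0]
 [  0   0   0   0   0   0   0   0   0   0]
 [  0   0   0   0   0   0   0   0   0   0]
 [  0   0   0   0   0  32   2   0   0   0]
 [ 21  27   0   0   0  35   7   0   0 223]
 [238 550   0   0   0   0   0   0 107 664]
 [ 43 489   0   0   0   0   0   0  81 725]
 [  0 189   0   0   0   0   0 189 724 173]
 [  0   0   0   0   0   0   0 646 101   0]
 [  0   0   0   0   0   0   0   0   0   0]]
```

The rows are not in the units I measure in: shifts go in shares of 300 mm and turns go in shares of pi rad. I convert before sending: 150 mm / 300 = 0.5, -135 mm / 300 = -0.45, 0.214 rad / 3.1416 = 0.0681.

```bash
echo '[[[0.1,-0.09,0],0.0341,0],[[0.2,-0.18,0],0.0681,0],[[0.3,-0.27,0],0.0681,0],[[0.4,-0.36,0],0.0681,0],[[0.5,-0.45,0],0.0681,0]]' | python3 steer.py
python3 - <<'E'
from h import *
go((-6,0,170))
P=np.concatenate([cloud(np.load(f'pics/{n}0.npz')['d'],camrig.camera_info(n)).reshape(-1,3) for n in('top','scene')])
m=(P[:,0]>570)&(P[:,0]<690)&(P[:,2]>140)&(P[:,2]<600)&(P[:,1]>70)&(P[:,1]<300)
Q=P[m];Q=Q[Q[:,1].argsort()];print(len(Q),Q[::40][:12].round())
E
```

```text
t: 0.52
eef_pos: [324.1, -395.4, 214.4]
tcp_rot: [-3.141, 0.0, 0.172]
ft_force: [0.5, -0.4, 0.3]
opening: 0.707
grip_force: 0.0
t 0.52 tcp base [266.2 380.4 214.4] rot [-3.141  0.     0.172] F [ 0.5 -0.4  0.3] shift tool [ 272.1 -380.4   44.5]
2324 [[652. 181. 170.]
 [640. 187. 162.]
 [649. 191. 170.]
 [623. 194. 150.]
 [646. 197. 172.]
 [631. 200. 165.]
 [689. 202. 315.]
 [689. 204. 315.]
 [590. 206. 151.]
 [607. 207. 163.]
 [601. 209. 167.]
 [682. 210. 306.]]
```

```bash
echo '[[[0.0767,-0.11,0],0,0],[[0.1533,-0.22,0],0,0],[[0.23,-0.33,0],0,0],[[0.3067,-0.44,0],0,0],[[0.3867,-0.55,0],0,0]]' | python3 steer.py; echo '[[[0.0767,-0.11,0],0,0],[[0.1533,-0.22,0],0,0],[[0.23,-0.33,0],0,0],[[0.3067,-0.44,0],0,0],[[0.3867,-0.55,0],0,0]]' | python3 steer.py; python3 -c "
from h import *
go((-6,0,165))"
```

```text
t: 0.93
eef_pos: [409.9, -212.8, 214.6]
tcp_rot: [3.142, 0.0, 0.172]
ft_force: [1.7, -0.3, -0.4]
opening: 0.355
grip_force: 0.0
t: 1.35
eef_pos: [495.9, -30.2, 214.6]
tcp_rot: [3.142, 0.0, 0.173]
ft_force: [0.6, 0.6, 0.5]
opening: 0.024
grip_force: 0.0
t 1.35 tcp base [ 34.2  50.1 214.6] rot [3.142 0.    0.173] F [0.6 0.6 0.5] shift tool [ 40.3 -50.1  49.6]
```

```bash
echo '[[[0.07,-0.0833,0],0,0],[[0.1367,-0.1667,0.0667],0,0],[[0.1367,-0.1667,0.1667],0,0],[[0.1367,-0.1667,0.1667],0,0],[[0.1367,-0.1667,0.1667],0,0]]' | python3 steer.py
python3 - <<'E'
from h import *
go((-6,0,146))
for n in('scene',):
    p,d=camrig.read_camera(n);np.savez('pics/s1.npz',p=p,d=d)
    cv2.imwrite('pics/s1.png',cv2.resize(p[100:262,230:400],None,fx=4,fy=3.7,interpolation=2)[:,:,::-1])
E
```

```text
t: 1.77
eef_pos: [526.6, 24.2, 163.8]
tcp_rot: [-3.141, 0.003, 0.173]
ft_force: [-0.1, -1.0, 0.2]
opening: 0.002
grip_force: 0.0
t 1.77 tcp base [ -5.4   1.8 163.8] rot [-3.141e+00  3.000e-03  1.730e-01] F [-0.1 -1.   0.2] shift tool [ 0.7 -1.8 17.8]
```

View pics/s1.png

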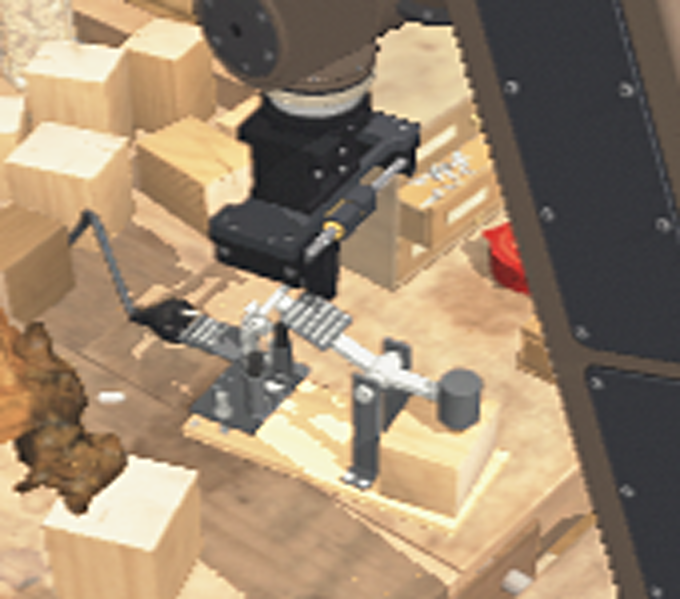

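```bash
echo '[[[0,-0.0067,0.0267],0,0],[[0,-0.0067,0.0467],0,0],[[0,-0.0067,0.06],0,0],[[0,-0.0067,0.0667],0,0],[[0.0033,-0.0067,0.0733],0,0]]' | python3 steer.py; echo '[[[0,0,0.0033],0,0],[[0.0033,0,0.0067],0,0],[[0.0033,0,0.01],0,0],[[0.0033,0,0.0133],0,0],[[0.0033,0,0.0133],0,0]]' | python3 steer.py; python3 -c "
from h import *
go((-10,0,132))"
```

```text
t: 2.23
eef_pos: [528.1, 25.8, 142.8]
tcp_rot: [3.141, -0.0, 0.172]
ft_force: [-1.9, -1.9, 3.4]
opening: 0.008
grip_force: 1.9
t: 2.65
eef_pos: [529.6, 26.3, 138.9]
tcp_rot: [3.141, -0.002, 0.173]
ft_force: [0.6, -0.6, 3.9]
opening: 0.002
grip_force: 2.3
t 2.65 tcp base [ -8.7   0.2 138.9] rot [ 3.141e+00 -2.000e-03  1.730e-01] F [ 0.6 -0.6  3.9] shift tool [ 1.2 -0.2  6.9]
```

Scaled: 10 mm / 300 = 0.0333, 8 mm / 300 = 0.0267.

```bash
echo '[[[0.0033,0,0.0067],0,0],[[0.0067,0,0.0133],0,0],[[0.01,0,0.02],0,0],[[0.01,0,0.0267],0,0],[[0.01,0,0.0333],0,0]]' | python3 steer.py; echo '[[[0,0,0.0033],0,0],[[0.0033,0,0.0067],0,0],[[0.0033,0,0.01],0,0],[[0.0067,0,0.0133],0,0],[[0.0067,0,0.0167],0,0]]' | python3 steer.py; python3 -c "
from h import *
go((-15,0,117))"
```

```text
t: 3.07
eef_pos: [533.0, 27.0, 129.1]
tcp_rot: [3.141, -0.003, 0.173]
ft_force: [3.0, 0.3, 7.3]
opening: 0.005
grip_force: 2.8
t: 3.48
eef_pos: [534.3, 27.3, 123.9]
tcp_rot: [3.141, -0.001, 0.173]
ft_force: [1.9, 0.0, 6.3]
opening: -0.001
grip_force: 2.9
t 3.48 tcp base [-1.350e+01  1.000e-01  1.239e+02] rot [ 3.141e+00 -1.000e-03  1.730e-01] F [1.9 0.  6.3] shift tool [ 1.5 -0.1  6.9]
```

Now in finer steps, reading the force at each one.

Scaled: 2 mm / 300 = 0.0067, 1 mm / 300 = 0.0033.

```bash
echo '[[[0,0,0.0033],0,0],[[0,0,0.0067],0,0]]' | python3 steer.py|egrep 'eef|ft';echo '[[[0,0,0.0033],0,0],[[0.0033,0,0.0067],0,0]]' | python3 steer.py|egrep 'eef|ft'; echo '[[[0,0,0.0033],0,0],[[0,0,0.0033],0,0]]' | python3 steer.py|egrep 'eef|ft'
```

```text
eef_pos: [534.7, 27.3, 122.2]
ft_force: [1.1, -0.1, 9.8]
eef_pos: [535.3, 27.5, 120.3]
ft_force: [-2.5, -1.7, 9.6]
eef_pos: [535.4, 27.5, 119.1]
ft_force: [0.3, -1.5, 8.8]
```

Scaled: 1 mm / 300 = 0.0033.

```bash
echo '[[[0,0,0.0033],0,0],[[0,0,0.0033],0,0]]' | python3 steer.py|egrep 'eef|ft';echo '[[[0,0,0.0033],0,0],[[0,0,0.0033],0,0]]' | python3 steer.py|egrep 'eef|ft'
```

```text
eef_pos: [535.6, 27.5, 118.2]
ft_force: [0.5, -0.3, 7.2]
eef_pos: [535.7, 27.5, 117.2]
ft_force: [0.9, 0.3, 7.5]
```

Scaled: 1 mm / 300 = 0.0033.

```bash
echo '[[[0,0,0.0033],0,0],[[0,0,0.0033],0,0]]' | python3 steer.py|egrep 'eef|ft'
```

```text
eef_pos: [535.9, 27.5, 116.2]
ft_force: [2.7, 0.5, 5.8]
```

Scaled: 1 mm / 300 = 0.0033.

```bash
echo '[[[0,0,0.0033],0,0],[[0,0,0.0033],0,0]]' | python3 steer.py|egrep 'eef|ft'
```

```text
eef_pos: [536.0, 27.6, 115.2]
ft_force: [2.4, 0.9, 7.1]
```

Scaled: 1 mm / 300 = 0.0033.

```bash
echo '[[[0,0,0.0033],0,0],[[0,0,0.0033],0,0]]' | python3 steer.py|egrep 'eef|ft'
```

```text
eef_pos: [536.2, 27.6, 114.3]
ft_force: [4.1, 1.9, 8.2]
```

Scaled: 1 mm / 300 = 0.0033.

```bash
echo '[[[0,0,0.0033],0,0],[[0,0,0.0033],0,0]]' | python3 steer.py|egrep 'eef|ft'
```

```text
eef_pos: [536.3, 27.6, 113.4]
ft_force: [3.7, 2.2, 7.4]
```

Scaled: 0.5 mm / 300 = 0.0017.

```bash
echo '[[[0,0,0.0017],0,0],[[0,0,0.0017],0,0]]' | python3 steer.py|egrep 'eef|ft'
```

```text
eef_pos: [536.3, 27.6, 112.9]
ft_force: [3.3, 1.9, 6.1]
```

Scaled: 0.5 mm / 300 = 0.0017.

```bash
echo '[[[0,0,0.0017],0,0],[[0,0,0.0017],0,0]]' | python3 steer.py|egrep 'eef|ft'
```

```text
eef_pos: [536.4, 27.6, 112.5]
ft_force: [3.6, 1.8, 9.9]
```

Scaled: 0.5 mm / 300 = 0.0017.

```bash
echo '[[[0,0,0.0017],0,0],[[0,0,0.0017],0,0]]' | python3 steer.py|egrep 'eef|ft'
```

```text
eef_pos: [536.4, 27.6, 112.0]
ft_force: [3.5, 0.8, 9.1]
```

Scaled: 0.5 mm / 300 = 0.0017.

```bash
echo '[[[0,0,0.0017],0,0],[[0,0,0.0017],0,0]]' | python3 steer.py|egrep 'eef|ft'
```

```text
eef_pos: [536.5, 27.6, 111.6]
ft_force: [5.2, 2.3, 9.3]
```

Scaled: 0.5 mm / 300 = 0.0017.

```bash
echo '[[[0,0,0.0017],0,0],[[0,0,0.0017],0,0]]' | python3 steer.py|egrep 'eef|ft'
```

```text
eef_pos: [536.5, 27.6, 111.2]
ft_force: [3.9, 1.9, 11.9]
```

```bash
echo '[[[0,0,0.0017],0,0],[[0,0,0.0017],0,0]]' | python3 steer.py|egrep 'eef|ft'
```

```text
eef_pos: [536.6, 27.6, 110.9]
ft_force: [2.9, 0.7, 14.8]
```

Scaled: 0.5 mm / 300 = 0.0017.

```bash
echo '[[[0,0,0.0017],0,0],[[0,0,0.0017],0,0]]' | python3 steer.py|egrep 'eef|ft'
```

```text
eef_pos: [536.6, 27.6, 110.7]
ft_force: [1.5, 1.9, 18.0]
```

Scaled: 0.5 mm / 300 = 0.0017.

```bash
echo '[[[0,0,0.0017],0,0],[[0,0,0.0017],0,0]]' | python3 steer.py|egrep 'eef|ft'
```

```text
eef_pos: [536.7, 27.6, 110.4]
ft_force: [1.4, 1.6, 18.8]
```

Force is climbing at about 9 N/mm, so the buffers have been reached and I'm past the catch. I'll ease up slowly: if the catch holds, the force should fall to zero.

Scaled: -1 mm / 300 = -0.0033, -0.5 mm / 300 = -0.0017.

```bash
for i in 1; do echo '[[[0,0,-0.0017],0,0],[[0,0,-0.0033],0,0],[[0,0,-0.0033],0,0]]' | python3 steer.py|egrep 'eef|ft'; done; echo '[[[0,0,-0.0017],0,0],[[0,0,-0.0033],0,0],[[0,0,-0.0033],0,0]]' | python3 steer.py|egrep 'eef|ft'
```

```text
eef_pos: [536.6, 27.6, 111.0]
ft_force: [2.8, 1.8, 13.0]
eef_pos: [536.5, 27.6, 111.7]
ft_force: [3.3, 1.3, 8.7]
```

Scaled: -1 mm / 300 = -0.0033, -0.5 mm / 300 = -0.0017.

```bash
echo '[[[0,0,-0.0017],0,0],[[0,0,-0.0033],0,0],[[0,0,-0.0033],0,0]]' | python3 steer.py|egrep 'eef|ft'; echo '[[[0,0,-0.0017],0,0],[[0,0,-0.0033],0,0],[[0,0,-0.0033],0,0]]' | python3 steer.py|egrep 'eef|ft'
```

```text
eef_pos: [536.4, 27.6, 112.6]
ft_force: [3.4, 1.2, 8.9]
eef_pos: [535.2, 27.5, 112.8]
ft_force: [2.1, 0.1, 5.6]
```

Scaled: -1 mm / 300 = -0.0033, -0.5 mm / 300 = -0.0017.

```bash
echo '[[[0,0,-0.0017],0,0],[[0,0,-0.0033],0,0],[[0,0,-0.0033],0,0]]' | python3 steer.py|egrep 'eef|ft'; echo '[[[0,0,-0.0017],0,0],[[0,0,-0.0017],0,0],[[0,0,-0.0017],0,0]]' | python3 steer.py|egrep 'eef|ft'
```

```text
eef_pos: [534.4, 27.4, 113.3]
ft_force: [0.0, -0.2, -1.1]
eef_pos: [534.8, 27.4, 114.0]
ft_force: [0.8, -0.1, 0.5]
```

The force is zero at z ≈ 113.5, so the catch holds. I'll lift clear and check with a picture.

Scaled: -55 mm / 300 = -0.1833, -30 mm / 300 = -0.1.

```bash
echo '[[[0,0,-0.01],0,0],[[0,0,-0.0333],0,0],[[0,0,-0.1],0,0],[[0,0,-0.1833],0,0],[[0,0,-0.1833],0,0]]' | python3 steer.py|egrep 't:|eef|ft'
python3 - <<'E'
from h import *
p,d=camrig.read_camera('scene');c=camrig.camera_info('scene')
cv2.imwrite('pics/s2.png',cv2.resize(p[100:262,230:400],None,fx=4,fy=3.7,interpolation=2)[:,:,::-1])
C=cloud(d,c).reshape(-1,3);B=tob(C)
m=(B[:,0]>-122)&(B[:,0]<-90)&(abs(B[:,1])<15)&(B[:,2]>60)&(B[:,2]<105);print('pedal',m.sum(),B[m].mean(0))
m=(B[:,0]>-36)&(B[:,0]<6)&(abs(B[:,1])<20)&(B[:,2]>95)&(B[:,2]<150);print('thumb',m.sum(),B[m].mean(0))
go((-110,0,100))
E
```

```text
t: 8.23
eef_pos: [536.5, 27.3, 173.4]
tcp_rot: [3.14, -0.006, 0.173]
ft_force: [-0.2, -0.6, 0.8]
pedal 62 [-105.69948409   -0.21834356   84.18901664]
thumb 122 [-15.08553517  -0.61770955 114.65104521]
t 8.28 tcp base [-15.1   0.3 171.6] rot [ 3.14  -0.004  0.173] F [ 0.2  0.1 -0.7] shift tool [94.6 -0.4 72. ]
```

View pics/s2.png

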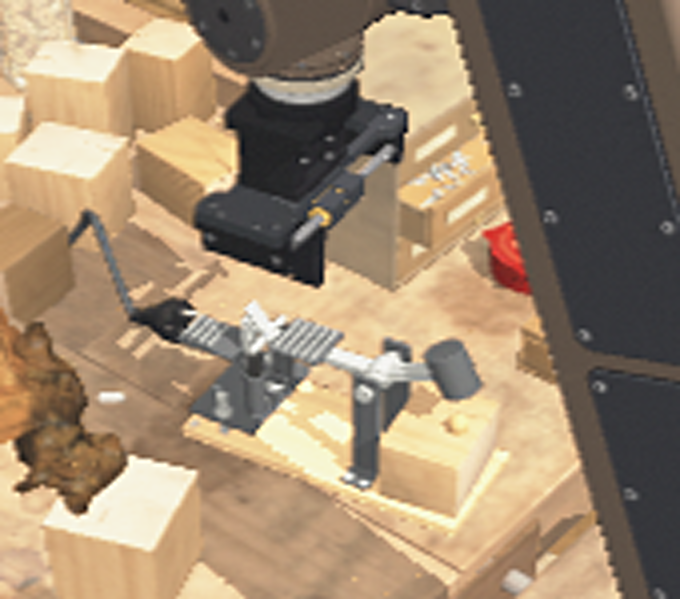

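The arm is cocked. The tail is level at (320,340), the head is raised at (453,368) and the dowel is still standing at (455,422). Next is the pedal, whose ribs are near (205,330).

Scaled: 94 mm / 300 = 0.3133, 64 mm / 300 = 0.2133.

```bash
echo '[[[0.1067,0,0],0,0],[[0.2133,0,0],0,0],[[0.3133,0,0],0,0],[[0.3133,0,0.0667],0,0],[[0.3133,0,0.15],0,0]]' | python3 steer.py|egrep 't:|eef|ft'; echo '[[[0,0,0.04],0,0],[[0,0,0.08],0,0],[[0,0,0.1],0,0],[[0,0,0.1],0,0]]' | python3 steer.py|egrep 't:|eef|ft';python3 -c "
from h import *
go((-109,0,90))"
```

```text
t: 8.7
eef_pos: [629.2, 43.8, 124.2]
tcp_rot: [3.141, -0.003, 0.173]
ft_force: [1.3, -0.1, -0.5]
t: 9.03
eef_pos: [627.0, 43.5, 93.2]
tcp_rot: [-3.141, 0.002, 0.173]
ft_force: [0.8, -0.5, 0.7]
t 9.03 tcp base [-107.7    0.    93.2] rot [-3.141e+00  2.000e-03  1.730e-01] F [ 0.8 -0.5  0.7] shift tool [ 1.4 -0.   3.2]
```

Scaled: 11 mm / 300 = 0.0367, 9 mm / 300 = 0.03.

```bash
echo '[[[0.0033,0,0.0133],0,0],[[0.0033,0,0.0267],0,0],[[0.0033,0,0.03],0,0],[[0.0033,0,0.0367],0,0]]' | python3 steer.py|egrep 't:|eef|ft'; echo '[[[0,0,0.0067],0,0],[[0,0,0.01],0,0],[[0,0,0.0133],0,0],[[0,0,0.0133],0,0]]' | python3 steer.py|egrep 't:|eef|ft'
```

```text
t: 9.37
eef_pos: [628.7, 43.7, 83.5]
tcp_rot: [3.141, -0.001, 0.173]
ft_force: [-0.4, 0.8, -0.5]
t: 9.7
eef_pos: [629.7, 43.9, 80.0]
tcp_rot: [3.141, -0.003, 0.173]
ft_force: [3.3, 0.6, 5.0]
```

Scaled: 4 mm / 300 = 0.0133, 2 mm / 300 = 0.0067.

```bash
echo '[[[0,0,0.0067],0,0],[[0,0,0.0133],0,0],[[0,0,0.0133],0,0]]' | python3 steer.py|egrep 't:|eef|ft'
python3 - <<'E'
from h import *
p,d=camrig.read_camera('scene')
cv2.imwrite('pics/s3.png',cv2.resize(p[100:262,230:400],None,fx=4,fy=3.7,interpolation=2)[:,:,::-1])
E
```

```text
t: 9.95
eef_pos: [629.7, 43.8, 75.7]
tcp_rot: [3.141, -0.003, 0.173]
ft_force: [4.5, 0.0, 4.7]
```

View pics/s3.png

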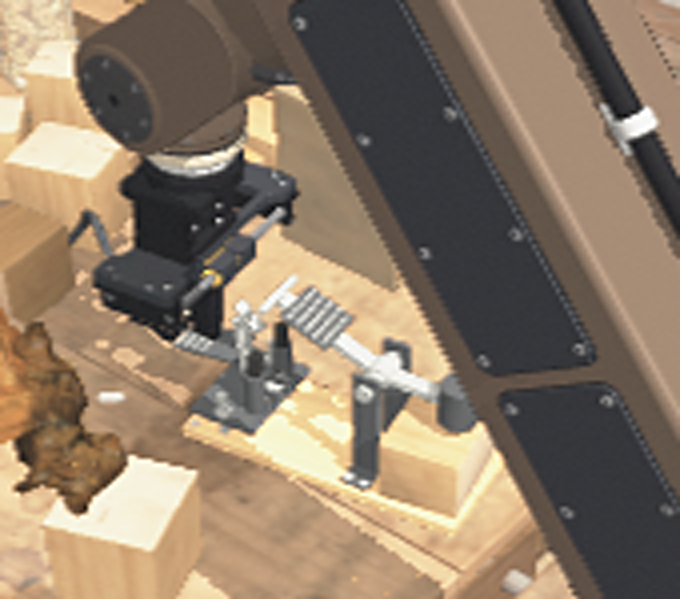

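The blow has fired: the tail is up at (320,315) and the head is down at (455,405). I'll lift off and check how deep the dowel went.

Scaled: -120 mm / 300 = -0.4, -80 mm / 300 = -0.2667.

```bash
echo '[[[0,0,-0.0167],0,0],[[0,0,-0.05],0,0],[[0,0,-0.1333],0,0],[[0,0,-0.2667],0,0],[[0,0,-0.4],0,0]]' | python3 steer.py|egrep 't:|eef|ft'; echo '[[[0,0,0],0,0],[[0,0,0],0,0],[[0,0,0],0,0],[[0,0,0],0,0],[[0,0,0],0,0]]' | python3 steer.py|egrep 't:|eef|ft'
python3 - <<'E'
from h import *
for n in('scene','top'):
    p,d=camrig.read_camera(n);d0=np.load(f'pics/{n}0.npz')['d'];ci=camrig.camera_info(n)
    for k,D in(('before',d0),('after',d)):
        B=tob(cloud(D,ci).reshape(-1,3))
        for nm,x0,x1,y,z0,z1 in(('thumb',-24,10,18,115,175),('head',108,122,7,100,150)):
            m=(B[:,0]>x0)&(B[:,0]<x1)&(abs(B[:,1])<y)&(B[:,2]>z0)&(B[:,2]<z1)
            if m.sum(): print(n,k,nm,m.sum(),B[m].mean(0).round(1))
    if n=='scene': cv2.imwrite('pics/s4.png',cv2.resize(p[100:262,230:400],None,fx=4,fy=3.7,interpolation=2)[:,:,::-1])
E
```

```text
t: 10.42
eef_pos: [627.2, 43.7, 196.0]
tcp_rot: [-3.141, 0.004, 0.173]
ft_force: [0.5, -0.3, 0.2]
t: 10.83
eef_pos: [627.9, 43.7, 193.8]
tcp_rot: [-3.141, 0.003, 0.173]
ft_force: [0.7, 0.2, 0.2]
scene before thumb 122 [ -6.6  -0.5 141.6]
scene before head 16 [115.7   0.  127.2]
scene after thumb 122 [ -6.6   0.2 152.4]
scene after head 16 [115.2  -0.8 119.3]
top before thumb 180 [ -6.8  -0.  141.4]
top before head 29 [114.8   0.4 126.4]
```

View pics/s4.png

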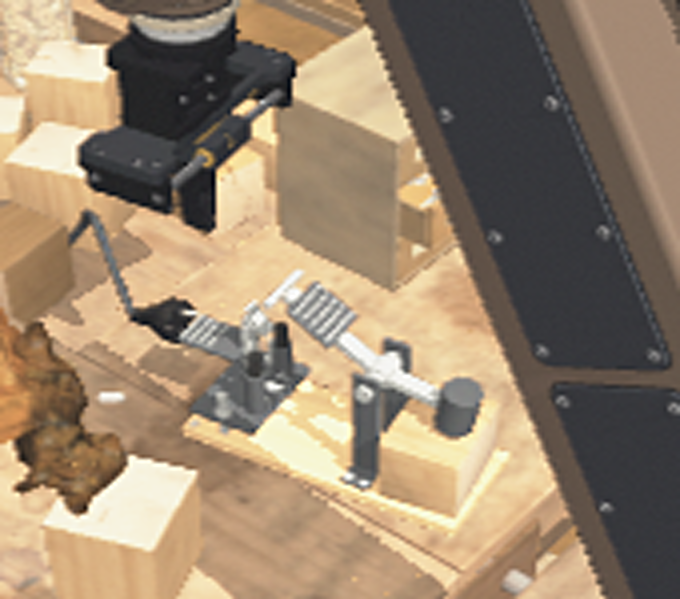

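The thumb plate sits about 10 mm higher than at first and the head about 8–9 mm lower, which fits an arm angle of about -0.15 with the dowel home. The robot is clear of everything, so I'll hand in.

```bash
python3 -c "
from cell import env, camrig, sensors, job_done
print(job_done())"
```

```text
the job is handed in; nothing more can be done
None
```

I cocked the hammer until its catch held (the highest force I read was about 19 N), took the hand off, then fired it with the pedal. One blow drove the dowel about 8–9 mm by camera, consistent with home, and I handed the job in at about 11 s with the robot clear.

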